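# Check the sprung corners of a mirror mount against their marks

### The job

Check both spring-backed corners of the mirror mount, the left one first: press the left pad down with a fingertip until its pointer is level with its scale mark and not past it, keep it there for a second, then let the corner spring back; then do the same with the right pad. Press only one corner at a time and gently, lift nothing, and leave the mount, its two scale marks and the things standing round it where they are.

Things in the scene. Friction and masses are not known exactly. Their poses are not given: they have to be found in the camera images.
- tilt_mount: mirror mount, loose, about 2.4 kg: dark base 190x250x16 mm; above it a square alloy plate 122x122x8 mm turned 45 degrees with a round mirror; plate top 64 mm up, mirror frame 4 mm more. Origin: under the base at desk height, 15 mm beyond the plate's centre; x points away from the robot to the pivot corner (x=+55), y left, z up; yaw within 0.32. Pads at (-15,+70) left, (-15,-70) right; scales near (-40,+/-100).
- left_pad (a point): centre of the flat top of the left pad: round steel, 22 mm across, 8 mm above the plate at its left corner, 72 mm above the desk at rest. 99 mm from the left hinge axis: it sinks 99 mm x sin(joint). The spring needs about 3 N at first, about 8 N at 0.18 rad. The needle tip lies 32 mm farther out from the pivot.
- right_pad (a point): centre of the flat top of the right pad: round steel, 22 mm across, 8 mm above the plate at its right corner, 72 mm above the desk at rest. 99 mm from the right hinge axis: it sinks 99 mm x sin(joint). The spring needs about 3 N at first, about 8 N at 0.18 rad. The needle tip lies 32 mm farther out from the pivot.
- left_pointer (a point): tip of the left pointer, a dark steel needle sticking out level from the plate's left corner in line with the left pad, in front of the left scale; 60 mm above the desk at rest; 131 mm from the left hinge axis, so it sinks 1.32 times as much as the left pad
- right_pointer (a point): tip of the right pointer, a dark steel needle sticking out level from the plate's right corner in line with the right pad, in front of the right scale; 60 mm above the desk at rest; 131 mm from the right hinge axis, so it sinks 1.32 times as much as the right pad
- left_mark (a point): scale mark: inward point of the dark steel index (12 x 20 x 8 mm) on the upright left scale (34 mm wide, 3 thick, top 66 mm above the desk); it aims at the left pointer's tip, 3 mm outside it. Set anew each time, 10 to 24 mm below the pointer's rest height; slides if knocked. Corner at its mark: left_pointer and left_mark equally high.
- right_mark (a point): scale mark: inward point of the dark steel index (12 x 20 x 8 mm) on the upright right scale (34 mm wide, 3 thick, top 66 mm above the desk); it aims at the right pointer's tip, 3 mm outside it. Set anew each time, 10 to 24 mm below the pointer's rest height; slides if knocked. Corner at its mark: right_pointer and right_mark equally high.
- left_corner (a joint): tilt of the plate at its left corner, rad: 0 at rest, grows as the left pad is pressed down, hard stop at 0.25; springs back to 0 when let go. Its level axis runs through the pivot (far corner of the plate) and the other pad, so pressing one pad at its middle leaves the other corner alone.
- right_corner (a joint): tilt of the plate at its right corner, rad: 0 at rest, grows as the right pad is pressed down, hard stop at 0.25; springs back to 0 when let go. Its level axis runs through the pivot (far corner of the plate) and the other pad, so pressing one pad at its middle leaves the other corner alone.
- film_can: bystander: black film canister with grey lid, 34 mm across, 53 mm tall, upright, left of the mount; origin under its middle
- vial: bystander: clear vial with red cap, 26 mm across, 68 mm tall, upright, behind the mount; origin under its middle
- loupe: bystander: black loupe with a pale band, 41 mm across, 38 mm tall, behind the mount; origin under its middle
- driver: bystander: small yellow screwdriver, 134 x 13 x 13 mm, lying behind the mount; origin under its middle
- battery: bystander: 9 V block battery, 18 x 51 x 26 mm, lying at the right of the mount; origin under its middle

How it is judged (in metres and radians):
On the way, in this order (a step that is already met when the one before it is completed fails the run):
1. the left corner is pressed alone, its pointer level with its mark (z of left_pointer in the frame of left_mark between -0.003 and 0.003 m and contact force between the fingers and tilt_mount above 0.5 N and value of joint right_corner below 0.04 rad), for 0.5 s.
2. the left corner has sprung back (value of joint left_corner below 0.015 rad), for 0.2 s.
3. the right corner is pressed alone, its pointer level with its mark (z of right_pointer in the frame of right_mark between -0.003 and 0.003 m and contact force between the fingers and tilt_mount above 0.5 N and value of joint left_corner below 0.04 rad), for 0.5 s.
At the end, for the whole second after the job is handed in: Both corners were pressed in turn, left then right, each alone (the other under 0.04 rad) with its pointer within 3 mm of its mark's height for 0.5 s, and both are back at rest (under 0.015 rad); the mount is within 10 mm, its marks within 12 mm and the bystanders within 15 mm of where they stood (value of joint each of left_corner, right_corner below 0.015 rad and distance of tilt_mount from where it was at the start of the episode below 0.01 m and distance of each of left_mark, right_mark from where it was at the start of the episode below 0.012 m and distance of each of film_can, vial, loupe, driver, battery from where it was at the start of the episode below 0.015 m and linear speed of tilt_mount below 0.01 m/s); the robot touches nothing.
It fails at once if a pointer is pressed more than 6 mm past its mark (z of left_pointer in the frame of left_mark below -0.006 m or z of right_pointer in the frame of right_mark below -0.006 m).
It fails at once if the mount is pushed with more than 25 N (contact force between any of the arm, the fingers and tilt_mount above 25 N).
It fails at once if the mount is shifted, tipped or lifted by more than 10 mm (distance of tilt_mount from where it was at the start of the episode above 0.01 m or angle between tilt_mount's own z axis and vertical above 0.08 rad).
It fails at once if a scale mark is displaced by more than 12 mm (distance of any of left_mark, right_mark from where it was at the start of the episode above 0.012 m).
It fails at once if a bystander is moved or lifted by more than 15 mm (distance of any of film_can, vial, loupe, driver, battery from where it was at the start of the episode above 0.015 m).
It also fails if it takes over 51 s, if anything falls off the work surface, if the arm or the gripper's body presses on something with over 40 N, if the wrist force passes 120 N, or if a joint passes its speed limit or range.

### The arm

A 6-joint arm with a two-finger parallel gripper is mounted at the origin on a cart in front of the work surface, level with it; the furniture and walls round the work are solid. World frame = base frame: x ahead of the robot, y to its left, z up, the work surface at z = 0. Lengths are in m, angles in degrees, forces in N, time in s.
With the tool pointing down it reaches from about 0.375 to 0.9 m from the base axis. Payload 3.1 kg.
Tool frame: the origin (TCP) lies on the centre line of the jaws, within the pads' length; the fingertips stand 25 mm ahead of it and the grasp point (between the pads) lies 6 mm ahead of it; y points along the fingers, x is the direction in which the jaws open and shut, and the axes are right-handed (so a half turn about y gives the same grasp; the last joint's range is limited). The gripper opens to 87 mm and grips with 3 to 60 N. Pads are 19 mm wide; open, the fingers measure 117 mm over their backs; the gripper's body (75 mm by 190 mm) begins 51 mm behind the grasp point.
Start: joints at [-82.936, 30.224, 82.088, -0, 67.689, -10.227], TCP at [0.186, -0.597, 0.213] pointing down, gripper open.
Joint ranges: [-176.69, 176.69], [-43.24, 126.21], [12.49, 139.97], [-82, 262], [0, 151.66], [-163.58, 163.58]. Speed limits (degrees/s): [159.86, 159.86, 180, 180, 180, 180].

### API

Orientations are given as a 3x3 rotation matrix whose columns are the frame's x, y, z axes.
In Python, from rig import * gives the robot as it stands.
- The arm moves only by the tool play_rows, never from a script. Its argument "commands" is a list of rows, each a list of 2 entries, a list of its own where there are three numbers: the shift along the world's x, y, z in m, then the turn, a rotation vector about the world's x, y, z in rad. A call has 1 to 10 rows; each row is the pose to reach, as a shift and turn from the pose commanded when the call began; what a row does not reach only later rows make up. A row lasts 1/8 s, in which the tool goes at most 62.5 mm and 10.7 degrees, less where a joint would pass 70% of its speed; a pose out of reach is approached as far as the arm can. A call with a gripper value outside its range is refused whole. "gripper" is the finger opening in m, from 0 to 0.087, set as the call begins (left out, the last holds). The fingers move at their own pace and stop on an object; the grip force is fixed at half the most. Time passes only in rows, so rows that repeat a pose let the fingers close. It gives the time, the measured TCP pose, the force and the opening at its end, in the units of the state.
- read_state(): the state, without advancing time (a new reading comes with each control period).
- capture(name): name is "scene" or "top" or "wrist"; returns a dict with "frame" (480x640x3 uint8, red, green, blue), "depth" (480x640 float32, m along the optical axis (not along the pixel's ray), 0 where there is no reading), "mtx" (3x3 intrinsics, pixels), "dist_coeffs" ([k1, k2, p1, p2, k3] as OpenCV has them; the pictures are not rectified), "cam_to_world" (4x4, takes a point from camera to world coordinates); the wrist camera has in their place "hand_eye" (4x4, takes a point from camera to tool coordinates, whose origin is the TCP and whose axes are the tool frame's). Camera axes: x right, y down, z forward; pixel columns grow to the right and rows downward; lengths in m; the calibration is good to about 2 mm. A picture is of the moment at which its call begins: read the wrist's pose just before it.
- hand_in(): hands the job in, once; it reports no verdict.
The state is a dict: "time_s": time; "joint_positions": joint angles; "qvel": joint speeds; "tau": joint torques, N m; "position": TCP position; "tcp_rot": TCP orientation; "force": force on the tool from outside, world axes, zero at the start; "moment": the same for the moment, N m; "opening": opening from 0.0 (shut) to 1.0 (fully open).
Only numpy, scipy, OpenCV 4.12 (cv2) and the standard library are available. Lean on these libraries where they do the work, as an engineer would, in place of code of your own. Each camera call takes 0.05 s, during which the arm holds its last target. There are 200 camera calls.

## Working session

There is one attempt and no reset: what is moved stays moved. The work goes in short steps, Python scripts to look and compute and a tool call to move; the robot and the scene stay as the last step left them, time stands still between calls to the robot, and variables do not carry over. Pictures are saved under pics/ and viewed, about 8 in all and at most 12, crops included, and the job is handed in when it is done.

Besides the shell and the picture viewer there is one more tool, called as name([rows], argument=value, ...), one row to a line, values as JSON. play_rows: Moves the arm, as the interface text tells. Its arguments: {"type":"object","properties":{"commands":{"type":"array"},"gripper":{"type":"number"}},"required":["commands"]}

```bash
mkdir -p pics; cat > h.py <<'E'
from rig import *
import numpy as np, cv2
def shot(n,f=None):
    c=capture(n)
    if f: cv2.imwrite('pics/'+f,c['frame'][:,:,::-1])
    return c
def ray(c,uv,T=None):
    T=c['cam_to_world'] if T is None else T
    p=cv2.undistortPoints(np.array(uv,float).reshape(-1,1,2),c['mtx'],c['dist_coeffs']).reshape(-1,2)
    d=np.c_[p,np.ones(len(p))]@T[:3,:3].T
    return T[:3,3],d
def onz(c,uv,z,T=None):
    o,d=ray(c,uv,T); z=np.broadcast_to(z,len(d))
    return o+d*((z-o[2])/d[:,2])[:,None]
def wristT(c,s):
    T=np.eye(4);T[:3,:3]=s['tcp_rot'];T[:3,3]=s['position'];return T@c['hand_eye']
def proj(c,P,T=None):
    T=c['cam_to_world'] if T is None else T
    W=np.linalg.inv(T); r=cv2.Rodrigues(W[:3,:3])[0]
    return cv2.projectPoints(np.array(P,float).reshape(-1,1,3),r,W[:3,3],c['mtx'],c['dist_coeffs'])[0].reshape(-1,2)
E
python3 - <<'E'
from h import *
import pickle
a=shot('top','top.png');b=shot('scene','scene.png')
pickle.dump((a,b),open('ab.pkl','wb'))
for c in(a,b):print(c['cam_to_world'].round(3),c['mtx'].round(0))
print(read_state())
E
```

```text
[[-0.006 -0.995  0.1    0.545]
 [-0.999  0.002 -0.032  0.144]
 [ 0.032 -0.1   -0.994  0.932]
 [ 0.     0.     0.     1.   ]] [[514.   0. 322.]
 [  0. 514. 241.]
 [  0.   0.   1.]]
[[-0.713 -0.484  0.507  0.177]
 [-0.701  0.499 -0.509  0.591]
 [-0.006 -0.719 -0.695  0.66 ]
 [ 0.     0.     0.     1.   ]] [[567.   0. 322.]
 [  0. 567. 245.]
 [  0.   0.   1.]]
{'time_s': 0.1, 'joint_positions': array([-8.29348899e+01,  3.02747195e+01,  8.21483697e+01, -2.48465764e-03,
        6.76884597e+01, -1.02274828e+01]), 'qvel': array([ 0.0372714 , -0.16707784, -0.16730092,  0.15311316, -0.04704376,
        0.00254109]), 'tau': array([-4.78220918e-04, -4.40984094e+01, -1.77151501e+01,  6.34175702e-02,
        5.33786276e-02, -4.06119375e-05]), 'position': array([ 0.18571252, -0.59607091,  0.21226166]), 'tcp_rot': array([[ 2.97266929e-01, -2.79276769e-04,  9.54794373e-01],
       [-9.54792477e-01,  1.92717752e-03,  2.97266903e-01],
       [-1.92307799e-03, -9.99998104e-01,  3.06234785e-04]]), 'force': array([ 0.26414435, -0.71704233,  0.21261966]), 'moment': array([0.00582892, 0.00217644, 0.05211054]), 'opening': 0.997188468681158}
```

View pics/top.png

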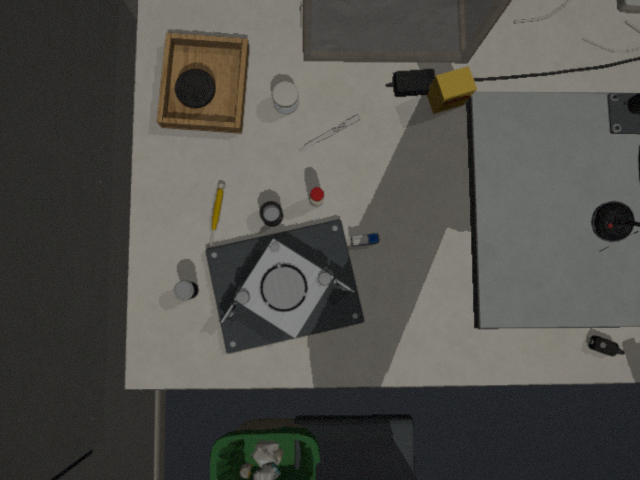

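View pics/scene.png

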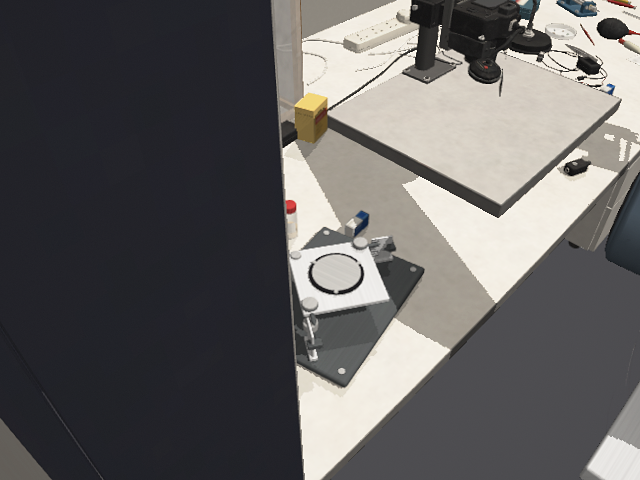

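The top view shows the mount with left pad ≈(243,296), right pad ≈(325,279), far corner ≈(275,246). The scene view shows both scales, at ≈(312,335) and (380,250).

```bash
python3 - <<'E'
from h import *
import pickle
a,b=pickle.load(open('ab.pkl','rb'))
g=cv2.cvtColor(a['frame'],cv2.COLOR_RGB2GRAY)
P=onz(a,[(243,296),(325,279)],.072);print(P)
v=P[0]-P[1];yaw=np.arctan2(-v[0],v[1]);print(np.linalg.norm(v),np.degrees(yaw))
# base corners
Q=onz(a,[(206,249),(340,219),(364,321),(227,352)],.016);print(Q, Q.mean(0))
R=np.array([[np.cos(yaw),-np.sin(yaw)],[np.sin(yaw),np.cos(yaw)]]);O=P.mean(0)[:2]-R@[-.015,0];print('O',O)
c=capture('wrist');print(c['hand_eye'].round(3),c['mtx'].round(0))
crop=lambda f,x0,x1,y0,y1,s:cv2.resize(f[y0:y1,x0:x1],None,fx=s,fy=s,interpolation=cv2.INTER_CUBIC)
A=crop(a['frame'],200,370,215,355,4);B=crop(b['frame'],285,430,220,390,4)[:560]
B=cv2.resize(B,(680,680)) if 0 else B
cv2.imwrite('pics/b.png',crop(b['frame'],285,430,222,370,4)[:,:,::-1])
E
```

```text
[[0.54120225 0.24764892 0.072     ]
 [0.5687074  0.11150151 0.072     ]]
0.13889799007307416 11.42143993154287
[[0.62437658 0.32074389 0.016     ]
 [0.67792058 0.08165161 0.016     ]
 [0.49571141 0.0407681  0.016     ]
 [0.44371144 0.28143365 0.016     ]] [0.56043    0.18114931 0.016     ]
O [0.56965778 0.18254558]
[[ 1.    -0.     0.    -0.   ]
 [-0.    -0.261  0.965 -0.171]
 [-0.    -0.965 -0.261  0.071]
 [ 0.     0.     0.     1.   ]] [[362.   0. 325.]
 [  0. 362. 244.]
 [  0.   0.   1.]]
```

View pics/b.png

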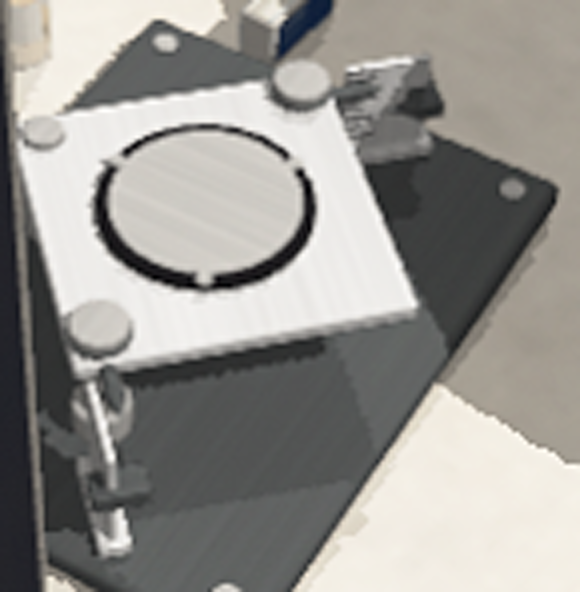

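The scales stand outside the pads. The left index is a dark block near the bottom of its upright. Next I swing the arm round so the wrist camera looks in from the robot side.

play_rows([
  [[0.0, 0.0, 0.05], [0, 0, 0.17]],
  [[0.03, 0.04, 0.1], [0, 0, 0.34]],
  [[0.06, 0.09, 0.12], [0, 0, 0.51]],
  [[0.09, 0.14, 0.12], [0, 0, 0.68]],
  [[0.12, 0.19, 0.12], [0, 0, 0.85]],
  [[0.15, 0.24, 0.12], [0, 0, 1.02]],
  [[0.18, 0.29, 0.12], [0, 0, 1.19]],
  [[0.21, 0.34, 0.12], [0, 0, 1.36]],
  [[0.24, 0.39, 0.12], [0, 0, 1.53]],
  [[0.25, 0.44, 0.12], [0, 0, 1.7]],
], gripper=0)

```text
time_s: 1.4
position: [0.437, -0.155, 0.333]
tcp_rot: [[0.906, 0.001, -0.424], [0.424, 0.0, 0.906], [0.001, -1.0, -0.0]]
force: [0.4, 1.3, 0.1]
opening: 0.02
```

play_rows([
  [[0.0, 0.05, 0], [0, 0, 0.17]],
  [[0.0, 0.1, 0], [0, 0, 0.34]],
  [[0.0, 0.15, 0], [0, 0, 0.51]],
  [[0.0, 0.2, 0], [0, 0, 0.68]],
  [[0.0, 0.25, 0], [0, 0, 0.85]],
  [[0.0, 0.29, 0], [0, 0, 1.02]],
  [[0.0, 0.32, 0], [0, 0, 1.17]],
  [[0.0, 0.335, -0.02], [0, 0, 1.31]],
  [[0.0, 0.335, -0.03], [0, 0, 1.31]],
  [[0.0, 0.335, -0.03], [0, 0, 1.31]],
])

```text
time_s: 2.65
position: [0.4351, 0.1777, 0.3023]
tcp_rot: [[-0.167, -0.003, -0.986], [0.986, -0.001, -0.167], [-0.0, -1.0, 0.003]]
force: [-0.7, -0.1, 0.9]
opening: 0.004
```

play_rows([
  [[0.0, 0, -0.03], [0.025, -0.15, 0]],
  [[0.0, 0, -0.06], [0.05, -0.3, 0]],
  [[0.0, 0, -0.09], [0.075, -0.45, 0]],
  [[0.0, 0, -0.12], [0.1, -0.6, 0]],
  [[0.01, 0, -0.145], [0.1, -0.6, 0]],
  [[0.01, 0, -0.15], [0.1, -0.6, 0]],
  [[0.01, 0, -0.15], [0.1, -0.6, 0]],
  [[0.01, 0, -0.15], [0.1, -0.6, 0]],
])

```text
time_s: 3.65
position: [0.4541, 0.1834, 0.1787]
tcp_rot: [[-0.165, 0.541, -0.825], [0.986, 0.085, -0.142], [-0.007, -0.837, -0.548]]
force: [-0.8, -0.8, -0.0]
opening: 0.004
```

```bash
python3 - <<'E'
from h import *
import pickle
s=read_state();c=shot('wrist','w1.png');T=wristT(c,s);pickle.dump((s,c),open('w1.pkl','wb'))
print(s['position'],s['tcp_rot'].round(3),T[:3,3])
P=np.array([[.5412,.2476,.072],[.5687,.1115,.072]]);print(proj(c,P,T))
E
```

```text
[0.45414509 0.18336758 0.17869921] [[-0.165  0.541 -0.825]
 [ 0.986  0.085 -0.142]
 [-0.007 -0.837 -0.548]] [0.30167145 0.15864724 0.28253411]
[[379.52379497 253.92640353]
 [227.7159277  256.32492824]]
```

View pics/w1.png

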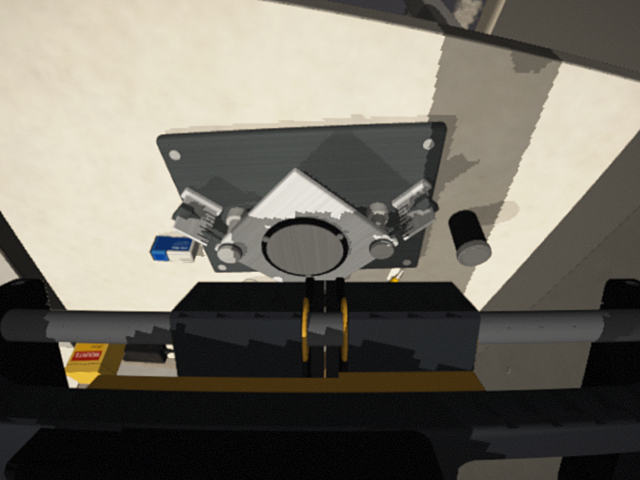

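The wrist view is upside down: right pad ≈(229,252), left pad ≈(381,249), scales ≈(200,205) and (413,205). I'll crop both scales and check the depth quality.

```bash
python3 - <<'E'
from h import *
import pickle
s,c=pickle.load(open('w1.pkl','rb'));T=wristT(c,s);f=c['frame'][:,:,::-1]
cr=lambda x,y:cv2.resize(f[y:y+95,x:x+75],None,fx=5,fy=5,interpolation=cv2.INTER_CUBIC)
cv2.imwrite('pics/w1c.png',np.hstack([cr(165,175),cr(370,165)]))
d=c['depth']
def zmap(x0,x1,y0,y1):
    v,u=np.mgrid[y0:y1,x0:x1];uv=np.c_[u.ravel(),v.ravel()];o,r=ray(c,uv,T)
    return ((o+r*d[v,u].reshape(-1,1))[:,2]*1000).reshape(v.shape).round().astype(int)
print('plate',zmap(290,320,185,190)[:, ::5]); print('pad',zmap(376,386,244,252)); 
np.set_printoptions(linewidth=250,threshold=100000)
print(zmap(385,445,172,232)[::2,::2])
E
```

```text
plate [[63 64 63 63 63 62]
 [63 64 64 64 63 63]
 [64 64 64 63 64 63]
 [64 64 63 64 64 64]
 [63 64 63 63 64 64]]
pad [[70 69 70 71 71 71 72 72 72 71]
 [70 71 71 71 71 72 71 72 72 71]
 [71 72 72 72 71 71 72 71 71 72]
 [71 72 72 71 71 72 72 72 71 72]
 [72 71 71 72 72 72 72 71 72 71]
 [72 72 71 72 71 71 71 71 71 72]
 [71 71 71 72 72 72 72 72 71 72]
 [72 71 71 71 72 72 71 71 71 72]]
[[ 16  15  15  15  15  15  16  16  15  16  15  15  15  16  17  15  16  16  15  16  16  16  15  14  15  15  15  -1   0   0]
 [ 15  16  14  16  15  15  16  15  15  15  14  16  15  15  15  16  16  16  16  15  16  16  15  17  16  14  13  -1  -1   0]
 [ 15  15  14  16  15  15  15  16  16  15  15  16  15  15  15  16  14  15  15  15  16  16  16  16  16  14   0  -1   0   0]
 [ 15  15  15  15  16  15  16  15  16  15  15  15  16  16  15  14  15  16  15  16  16  16  16  16  16 283  -1  -1   0  -1]
 [ 16  15  16  15  15  16  16  15  15  15  15  14  15  15  15  15  17  15  18  18  19  16  16  16  16  15  -1   0   0  -1]
 [ 14  15  15  16  14  15  14  16  14  14  16  15  15  15  15  16  16  19  20  21  22  19  16  15  14  1
[... 2271 characters left out ...]
 44  45  47  50  51  52  53  55  56  57  59  61  62  64  64  65  65  -2  -1  -1   0]
 [ 38  15  16  15  16  16  16  15  45  47  49  50  52  53  55  56  57  58  60  62  63  64  65  66  -1   0  -2  -1  -2  -1]
 [ 40  17  15  16  16 283  15  15  47  50  59  60  54  54  56  58  60  61  62  63  64  65  -1  -1  -1  -1  -1   0  -1  -1]
 [ 43  15  16  15  14  16  57  58  61  61  61  61  56  57  59  60  62  62  64  65  65   0   0  -1   0  -1  -1  -1   0  -1]
 [ 46  15  16  15  16  15  61  61  60  61  61  56  58  59  60  63  63  65  65  65  14   0  -1  -1  -2  -1  -1   0  -1   0]
 [ 49  16  16  16  59  60  62  62  62  63  58  59  61  62  63  64  65  65  15  15  15  -2  -1   0  -1  -1  -1   0  -1  -2]]
```

View pics/w1c.png

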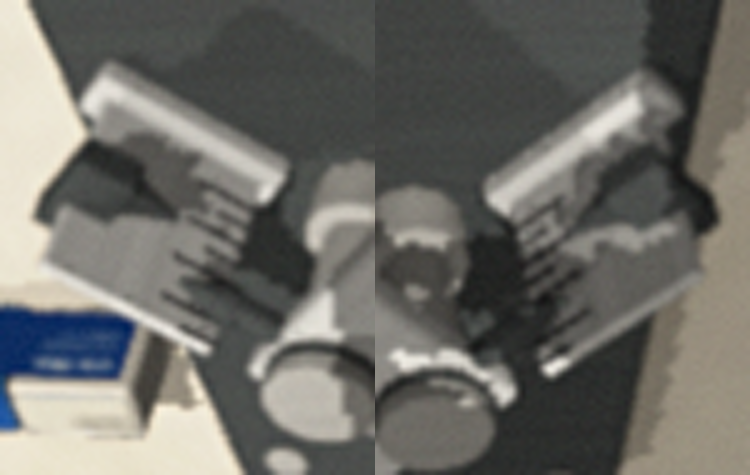

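Depth is good to about 1 mm (plate reads 63.6, pad 71.6). Each index is a wedge with a flat top, 8 mm tall, so the mark is its top minus 4 mm. I'll get both marks and the pad centres from the depth cloud.

```bash
cat >> h.py <<'E'
def cloud(c,T):
    v,u=np.mgrid[0:480,0:640];d=c['depth'].ravel()
    o,r=ray(c,np.c_[u.ravel(),v.ravel()],T)
    P=o+r*d[:,None]; P[d<=0]=9; return P
E
python3 - <<'E'
from h import *
import pickle
s,c=pickle.load(open('w1.pkl','rb'));T=wristT(c,s);P=cloud(c,T)
C=[]
for p in([.541,.2476],[.5687,.1115]):
    m=(np.hypot(*(P[:,:2]-p).T)<.02)&(P[:,2]>.0695)&(P[:,2]<.076)
    q=P[m];(x,y),r=cv2.minEnclosingCircle((q[:,:2]*1e3).astype(np.float32));C.append((x/1e3,y/1e3))
    print('pad',x,y,r,np.median(q[:,2]),m.sum(),q.mean(0))
C=np.array(C);v=C[0]-C[1];yaw=np.arctan2(-v[0],v[1]);R=np.array([[np.cos(yaw),-np.sin(yaw)],[np.sin(yaw),np.cos(yaw)]])
O=C.mean(0)-R@[-.015,0];print(np.linalg.norm(v),np.degrees(yaw),O)
L=(P[:,:2]-O)@R
for sg in(1,-1):
    rad=((L-[-.015,sg*.07])@[-1,sg])/2**.5; tan=((L-[-.015,sg*.07])@[sg,1])/2**.5
    m=(abs(tan)<.025)&(rad>.03)&(rad<.062)&(P[:,2]>.03)&(P[:,2]<.07)
    h,e=np.histogram(P[m,2],np.arange(.03,.07,.001));print(sg,dict(zip((e[:-1]*1e3).round().astype(int).tolist(),h.tolist())))
    for a in np.arange(.033,.062,.003):
        k=m&(abs(rad-a)<.0015)&(abs(tan)<.006);print(round(a,3),k.sum(),np.percentile(P[k,2],[10,50,90]).round(4) if k.sum() else '')
E
```

```text
pad 537.6763305664062 249.2276153564453 11.257169723510742 0.07138612156118623 312 [0.53692562 0.24846486 0.07134194]
pad 568.2228393554688 111.73701477050781 11.185715675354004 0.07148790495307851 292 [0.56692849 0.11255747 0.07137502]
0.14084301348906897 12.526044553928683 [0.56759255 0.18373557]
1 {30: 9, 31: 11, 32: 8, 33: 5, 34: 6, 35: 3, 36: 4, 37: 0, 38: 1, 39: 3, 40: 1, 41: 3, 42: 18, 43: 28, 44: 25, 45: 24, 46: 44, 47: 44, 48: 56, 49: 106, 50: 75, 51: 21, 52: 20, 53: 21, 54: 20, 55: 20, 56: 27, 57: 19, 58: 19, 59: 22, 60: 23, 61: 21, 62: 23, 63: 20, 64: 41, 65: 35, 66: 8, 67: 0, 68: 0, 69: 0}
0.033 7 [0.0526 0.0608 0.0636]
0.036 13 [0.0438 0.0468 0.0563]
0.039 18 [0.046  0.0471 0.063 ]
0.042 18 [0.0462 0.0481 0.0514]
0.045 31 [0.0453 0.0493 0.0503]
0.048 58 [0.0455 0.0497 0.0575]
0.051 73 [0.0453 0.0501 0.0599]
0.054 54 [0.0443 0.0494 0.0505]
0.057 46 [0.0438 0.0473 0.0497]
0.06 0 
-1 {30: 20, 31: 17, 32: 11, 33: 13, 34: 9, 35: 11, 36: 6, 37: 7, 38: 1, 39: 5, 40: 4, 41: 2, 42: 9, 43: 13, 44: 25, 45: 30, 46: 41, 47: 36, 48: 50, 49: 66, 50: 102, 51: 41, 52: 26, 53: 15, 54: 25, 55: 24, 56: 18, 57: 23, 58: 21, 59: 32, 60: 30, 61: 20, 62: 23, 63: 25, 64: 31, 65: 39, 66: 6, 67: 0, 68: 0, 69: 0}
0.033 31 [0.0329 0.0441 0.0557]
0.036 29 [0.0333 0.0467 0.0598]
0.039 42 [0.0373 0.0489 0.0638]
0.042 33 [0.0451 0.0487 0.0579]
0.045 45 [0.0438 0.0496 0.0528]
0.048 55 [0.0449 0.05   0.0512]
0.051 71 [0.0454 0.0503 0.062 ]
0.054 51 [0.0454 0.0499 0.0517]
0.057 27 [0.0453 0.0486 0.0507]
0.06 0
```

Left mark is at about 46.6 mm and right at about 46.9 mm (bias-corrected), i.e. drops of about 13.4 and 13.1 mm. The closed fingertip should reach about 63 mm, counting contact at the pad's inner edge (88 mm arm). Now to a point above the left pad.

play_rows([
  [[0.02, 0.01, 0.0], [-0.025, 0.15, 0]],
  [[0.04, 0.03, 0.0], [-0.05, 0.3, 0]],
  [[0.06, 0.045, 0.0], [-0.075, 0.45, 0]],
  [[0.08, 0.06, 0.0], [-0.1, 0.58, 0]],
  [[0.085, 0.065, -0.01], [-0.1, 0.58, 0]],
  [[0.085, 0.065, -0.02], [-0.1, 0.58, 0]],
  [[0.085, 0.065, -0.03], [-0.1, 0.58, 0]],
  [[0.085, 0.065, -0.03], [-0.1, 0.58, 0]],
])

```text
time_s: 4.7
position: [0.5351, 0.2477, 0.146]
tcp_rot: [[-0.17, -0.015, -0.985], [0.985, -0.011, -0.17], [-0.008, -1.0, 0.017]]
force: [0.3, -0.1, 0.5]
opening: 0.002
```

play_rows([
  [[0.004, 0.001, -0.015], [0.011, -0.015, 0]],
  [[0.004, 0.001, -0.03], [0.011, -0.015, 0]],
  [[0.004, 0.001, -0.04], [0.011, -0.015, 0]],
  [[0.004, 0.001, -0.044], [0.011, -0.015, 0]],
  [[0.004, 0.001, -0.044], [0.011, -0.015, 0]],
  [[0.004, 0.001, -0.044], [0.011, -0.015, 0]],
])

```text
time_s: 5.45
position: [0.5419, 0.2496, 0.1035]
tcp_rot: [[-0.17, 0.004, -0.985], [0.985, 0.001, -0.17], [0.0, -1.0, -0.004]]
force: [-0.1, 0.1, 0.4]
opening: 0.005
```

```bash
python3 - <<'E'
from h import *
s=read_state();print(s['position'],s['tcp_rot'].round(4),s['force'],s['time_s'])
b=shot('scene');f=b['frame'][:,:,::-1]
cv2.imwrite('pics/s2.png',cv2.resize(f[220:370,285:435],None,fx=4,fy=4,interpolation=cv2.INTER_CUBIC))
E
```

```text
[0.54185604 0.24955479 0.10346819] [[-1.703e-01  4.100e-03 -9.854e-01]
 [ 9.854e-01  1.100e-03 -1.703e-01]
 [ 4.000e-04 -1.000e+00 -4.200e-03]] [-0.08833234  0.13243568  0.41037939] 5.45
```

View pics/s2.png

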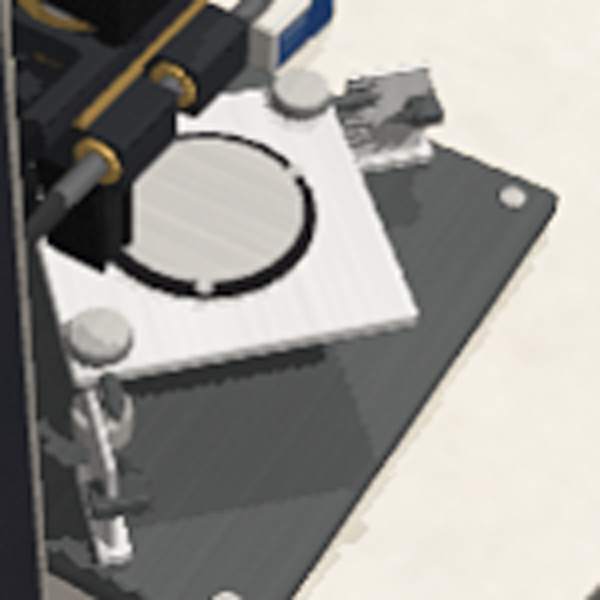

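The tip appears at crop (105,270) with the left pad at (100,335), farther apart than expected. I'll check this numerically.

```bash
python3 - <<'E'
from h import *
import pickle
a,b=pickle.load(open('ab.pkl','rb'))
print(proj(b,[[.5419,.2496,.0785],[.5385,.249,.072],[.5685,.1115,.072]]), 'obs pad',(285+100/4,220+335/4),(285+75,220+92/4),'tip',(285+26,220+270/4))
T=b['cam_to_world'];P=cloud(b,T)
for p in([.5385,.249],[.5685,.1117]):
    m=(np.hypot(*(P[:,:2]-p).T)<.03)&(P[:,2]>.068)&(P[:,2]<.076);print(P[m].mean(0),m.sum())
c=capture('scene');Q=cloud(c,T).reshape(480,640,3);
for v in range(270,292,2):print(v,Q[v,300:314:2].round(3).tolist()[2::2])
E
```

```text
[[308.86761373 297.92242343]
 [311.05362021 302.1478031 ]
 [362.06550071 241.18985993]] obs pad (310.0, 303.75) (360, 243.0) tip (311, 287.5)
[0.53808728 0.25132313 0.07178424] 188
[0.56806535 0.11569129 0.07170701] 144
270 [[0.501, 0.294, 0.197], [0.53, 0.261, 0.151], [0.532, 0.252, 0.142]]
272 [[0.537, 0.261, 0.142], [0.529, 0.261, 0.148], [0.533, 0.251, 0.138]]
274 [[0.539, 0.26, 0.136], [0.53, 0.26, 0.143], [0.533, 0.251, 0.134]]
276 [[0.538, 0.26, 0.133], [0.531, 0.26, 0.138], [0.532, 0.252, 0.132]]
278 [[0.539, 0.26, 0.128], [0.533, 0.258, 0.131], [0.532, 0.252, 0.128]]
280 [[0.539, 0.26, 0.124], [0.532, 0.259, 0.129], [0.533, 0.252, 0.123]]
282 [[0.539, 0.26, 0.12], [0.533, 0.258, 0.124], [0.532, 0.252, 0.12]]
284 [[0.539, 0.26, 0.117], [0.533, 0.259, 0.121], [0.531, 0.253, 0.118]]
286 [[0.571, 0.231, 0.065], [0.532, 0.259, 0.118], [0.531, 0.254, 0.114]]
288 [[0.569, 0.233, 0.064], [0.564, 0.23, 0.065], [0.561, 0.225, 0.064]]
290 [[0.566, 0.236, 0.064], [0.562, 0.232, 0.064], [0.558, 0.228, 0.065]]
```

```bash
python3 - <<'E'
from h import *
import pickle
s=read_state();c=shot('wrist');Q=cloud(c,c['hand_eye'])
m=(abs(Q[:,0])<.025)&(abs(Q[:,2])<.025)&(Q[:,1]>-.06)&(Q[:,1]<.04)
q=Q[m];print(m.sum(),np.percentile(q,[0,1,50,99,100],axis=0).round(4))
for y in np.arange(-.06,.04,.005):
    k=q[(q[:,1]>=y)&(q[:,1]<y+.005)]
    if len(k):print(round(y,3),len(k),k.min(0).round(4),k.max(0).round(4))
b=shot('scene');P=cloud(b,b['cam_to_world'])
L=(P-s['position'])@s['tcp_rot'];print('scene in tool frame')
for y in np.arange(-.06,.03,.005):
    k=L[(abs(L[:,0])<.03)&(abs(L[:,2])<.03)&(L[:,1]>=y)&(L[:,1]<y+.005)]
    if len(k):print(round(y,3),len(k),k.min(0).round(4),k.max(0).round(4))
f=c['frame'][:,:,::-1];cv2.imwrite('pics/w2.png',f)
E
```

```text
3997 [[-0.025  -0.0598 -0.0093]
 [-0.024  -0.0589 -0.0084]
 [-0.0015 -0.0088  0.009 ]
 [ 0.0218  0.04    0.0233]
 [ 0.0248  0.04    0.0248]]
-0.06 827 [-0.0049 -0.0598 -0.0092] [ 0.0049 -0.0561  0.0049]
-0.05 7 [-0.0059 -0.0465  0.0118] [ 0.0055 -0.045   0.0121]
-0.045 104 [-0.0061 -0.0447  0.0096] [ 0.0061 -0.0401  0.0123]
-0.04 147 [-0.0063 -0.04    0.0067] [ 0.0067 -0.0351  0.0123]
-0.035 204 [-0.0077 -0.035   0.0061] [ 0.0078 -0.03    0.0122]
-0.03 169 [-0.008  -0.0299  0.0097] [ 0.008  -0.025   0.0126]
-0.025 176 [-0.0082 -0.025  -0.0002] [ 0.0081 -0.02    0.0121]
-0.02 175 [-0.0084 -0.02    0.0041] [ 0.0085 -0.015   0.0124]
-0.015 162 [-0.0091 -0.015   0.0097] [ 0.0091 -0.01    0.0124]
-0.01 34 [-0.0083 -0.01    0.0099] [ 0.0083 -0.0083  0.012 ]
0.025 1 [-0.0015  0.03    0.0027] [-0.0015  0.03    0.0027]
0.03 972 [-0.0111  0.0301 -0.0054] [0.0104 0.035  0.0147]
0.035 1019 [-0.025   0.035  -0.0093] [0.0248 0.04   0.0248]
scene in tool frame
-0.06 6 [ 0.0154 -0.0569 -0.0097] [ 0.0166 -0.0552  0.0004]
-0.055 20 [ 0.0109 -0.0549 -0.0101] [ 0.0171 -0.0502  0.0108]
-0.05 21 [ 0.0074 -0.0497 -0.0093] [ 0.0151 -0.0452  0.0113]
-0.045 26 [ 0.0038 -0.045  -0.011 ] [ 0.0139 -0.04    0.0111]
-0.04 32 [-0.0067 -0.0399 -0.0118] [ 0.0131 -0.0351  0.0118]
-0.035 35 [-0.008  -0.035  -0.0018] [ 0.012  -0.0301  0.0112]
-0.03 58 [-0.0089 -0.03   -0.0058] [ 0.0127 -0.025   0.0115]
-0.025 45 [-0.0075 -0.0249 -0.0084] [ 0.0115 -0.0201  0.0113]
-0.02 63 [-0.0066 -0.02   -0.0107] [ 0.0117 -0.0151  0.0113]
-0.015 47 [-0.0075 -0.0149 -0.0106] [ 0.0118 -0.0101  0.0113]
-0.01 2 [-0.0009 -0.0099 -0.0116] [ 0.0092 -0.0094  0.0084]
0.025 11 [-0.0007  0.0286 -0.0054] [0.0111 0.0299 0.0129]
```

View pics/w2.png

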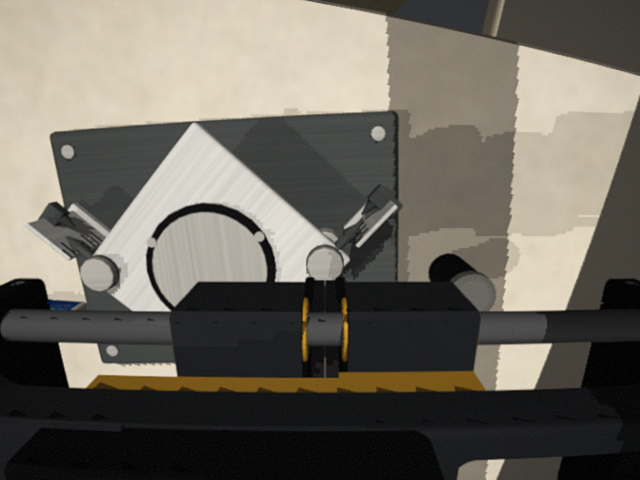

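Both cameras agree that the drawn fingertips end about 8 mm *behind* the TCP, not 25 mm ahead. The stated and seen tip positions disagree by about 33 mm, so I'll find contact by force in small steps. I also shift 4 mm in x to centre over the pad.

play_rows([
  [[-0.002, 0, -0.002], [0, 0, 0]],
  [[-0.004, 0, -0.0045], [0, 0, 0]],
  [[-0.004, 0, -0.0045], [0, 0, 0]],
])

```text
time_s: 6.02
position: [0.5369, 0.2493, 0.0982]
tcp_rot: [[-0.17, 0.002, -0.985], [0.985, 0.001, -0.17], [0.0, -1.0, -0.002]]
force: [0.1, -0.9, 0.2]
opening: 0.007
```

play_rows([
  [[0, 0, -0.001], [0, 0, 0]],
  [[0, 0, -0.002], [0, 0, 0]],
  [[0, 0, -0.002], [0, 0, 0]],
])

```text
time_s: 6.4
position: [0.5375, 0.2494, 0.0965]
tcp_rot: [[-0.17, 0.003, -0.985], [0.985, 0.001, -0.17], [0.0, -1.0, -0.003]]
force: [-0.1, 1.0, 0.7]
opening: 0.008
```

play_rows([
  [[0, 0, -0.001], [0, 0, 0]],
  [[0, 0, -0.002], [0, 0, 0]],
  [[0, 0, -0.002], [0, 0, 0]],
])

```text
time_s: 6.78
position: [0.5374, 0.2494, 0.0945]
tcp_rot: [[-0.17, 0.003, -0.985], [0.985, 0.001, -0.17], [0.0, -1.0, -0.003]]
force: [0.1, -0.2, 0.2]
opening: 0.004
```

play_rows([
  [[0, 0, -0.001], [0, 0, 0]],
  [[0, 0, -0.002], [0, 0, 0]],
  [[0, 0, -0.002], [0, 0, 0]],
])

```text
time_s: 7.15
position: [0.5374, 0.2494, 0.0925]
tcp_rot: [[-0.17, 0.003, -0.985], [0.985, 0.001, -0.17], [0.0, -1.0, -0.003]]
force: [-0.3, -0.7, -0.1]
opening: 0.005
```

play_rows([
  [[0, 0, -0.004], [0, 0, 0]],
  [[0, 0, -0.007], [0, 0, 0]],
  [[0, 0, -0.007], [0, 0, 0]],
])

```text
time_s: 7.52
position: [0.5372, 0.2493, 0.0851]
tcp_rot: [[-0.17, 0.002, -0.985], [0.985, 0.001, -0.17], [0.0, -1.0, -0.002]]
force: [-0.0, -1.1, 0.1]
opening: 0.002
```

play_rows([
  [[0, 0, -0.004], [0, 0, 0]],
  [[0, 0, -0.007], [0, 0, 0]],
  [[0, 0, -0.007], [0, 0, 0]],
])

```text
time_s: 7.9
position: [0.5372, 0.2493, 0.0782]
tcp_rot: [[-0.17, 0.002, -0.985], [0.985, 0.001, -0.17], [0.0, -1.0, -0.003]]
force: [0.1, 0.6, -0.7]
opening: 0.008
```

play_rows([
  [[0, 0, -0.004], [0, 0, 0]],
  [[0, 0, -0.007], [0, 0, 0]],
  [[0, 0, -0.007], [0, 0, 0]],
])

```text
time_s: 8.28
position: [0.5372, 0.2493, 0.0712]
tcp_rot: [[-0.17, 0.002, -0.985], [0.985, 0.001, -0.17], [0.0, -1.0, -0.003]]
force: [-0.1, -0.1, -0.2]
opening: 0.004
```

```bash
cat >> h.py <<'E'
def tipcheck():
    s=read_state();b=shot('scene');P=cloud(b,b['cam_to_world']);L=(P-s['position'])@s['tcp_rot']
    k=L[(abs(L[:,0])<.014)&(abs(L[:,2])<.014)&(L[:,1]<.0)&(L[:,1]>-.03)]
    w=shot('wrist');Q=cloud(w,w['hand_eye']);q=Q[(abs(Q[:,0])<.012)&(abs(Q[:,2])<.0135)&(Q[:,1]>-.03)&(Q[:,1]<0.0)]
    print('t',s['time_s'],s['position'].round(4),s['force'].round(2),'scene tip y',np.sort(k[:,1])[-5:].round(4) if len(k) else k,'wrist',np.sort(q[:,1])[-5:].round(4))
    return s,b,w
E
python3 -c "
from h import *
tipcheck()"
```

```text
t 8.275 [0.5372 0.2493 0.0712] [-0.12 -0.1  -0.19] scene tip y [-0.0002 -0.0002 -0.0002 -0.0002 -0.0001] wrist [-0.0001 -0.0001 -0.     -0.     -0.    ]
```

No contact, so the camera-measured tip is right. Contact is expected at TCP z of about 0.0635.

play_rows([
  [[0, 0, -0.003], [0, 0, 0]],
  [[0, 0, -0.005], [0, 0, 0]],
  [[0, 0, -0.005], [0, 0, 0]],
])

```text
time_s: 8.75
position: [0.5373, 0.2494, 0.0664]
tcp_rot: [[-0.17, 0.003, -0.985], [0.985, 0.001, -0.17], [0.0, -1.0, -0.003]]
force: [-0.1, -0.3, -0.3]
opening: 0.011
```

play_rows([
  [[0, 0, -0.0015], [0, 0, 0]],
  [[0, 0, -0.0015], [0, 0, 0]],
  [[0, 0, -0.0015], [0, 0, 0]],
])

```text
time_s: 9.12
position: [0.5375, 0.2494, 0.0651]
tcp_rot: [[-0.17, 0.003, -0.985], [0.985, 0.001, -0.17], [0.0, -1.0, -0.003]]
force: [-0.1, 0.0, 0.3]
opening: 0.005
```

play_rows([
  [[0, 0, -0.0015], [0, 0, 0]],
  [[0, 0, -0.0015], [0, 0, 0]],
  [[0, 0, -0.0015], [0, 0, 0]],
])

```text
time_s: 9.5
position: [0.5375, 0.2494, 0.0636]
tcp_rot: [[-0.17, 0.003, -0.985], [0.985, 0.001, -0.17], [0.0, -1.0, -0.003]]
force: [-0.1, -1.5, -0.2]
opening: 0.004
```

play_rows([
  [[0, 0, -0.0015], [0, 0, 0]],
  [[0, 0, -0.0015], [0, 0, 0]],
  [[0, 0, -0.0015], [0, 0, 0]],
])

```text
time_s: 9.88
position: [0.5376, 0.2495, 0.0623]
tcp_rot: [[-0.17, 0.004, -0.985], [0.985, 0.001, -0.17], [0.0, -1.0, -0.004]]
force: [-0.2, -0.2, 1.9]
opening: 0.004
```

play_rows([
  [[0, 0, -0.0015], [0, 0, 0]],
  [[0, 0, -0.0015], [0, 0, 0]],
  [[0, 0, -0.0015], [0, 0, 0]],
])

```text
time_s: 10.25
position: [0.5375, 0.2495, 0.0607]
tcp_rot: [[-0.17, 0.003, -0.985], [0.985, 0.001, -0.17], [0.0, -1.0, -0.003]]
force: [-1.1, -0.1, 3.2]
opening: 0.002
```

play_rows([
  [[0, 0, -0.0015], [0, 0, 0]],
  [[0, 0, -0.0015], [0, 0, 0]],
  [[0, 0, -0.0015], [0, 0, 0]],
])

```text
time_s: 10.62
position: [0.5373, 0.2495, 0.0591]
tcp_rot: [[-0.17, 0.003, -0.985], [0.985, 0.001, -0.17], [0.0, -1.0, -0.003]]
force: [-2.0, 1.3, 3.9]
opening: 0.007
```

```bash
cat >> h.py <<'E'
# hinge angles from plate tilt: fit z of plate top in mount frame, using scene + wrist clouds
O=np.array([.5676,.1837]);yaw=np.radians(12.2)
R=np.array([[np.cos(yaw),-np.sin(yaw)],[np.sin(yaw),np.cos(yaw)]])
def plate():
    s=read_state();out=[]
    b=shot('scene');w=shot('wrist')
    for n,c,T in(('scene',b,b['cam_to_world']),('wrist',w,wristT(w,s))):
        P=cloud(c,T);L=(P[:,:2]-O)@R
        m=(abs(L[:,0]+.015)+abs(L[:,1])<.078)&(np.hypot(L[:,0]+.015,L[:,1])>.046)&(P[:,2]<.068)&(P[:,2]>.04)
        for sg in(1,-1): m&=np.hypot(L[:,0]+.015,L[:,1]-sg*.07)>.016
        m&=np.hypot(L[:,0]-.055,L[:,1])>.014
        A=np.c_[L,np.ones(len(L))][m];z=P[m,2]
        for _ in range(4):
            x=np.linalg.lstsq(A,z,rcond=None)[0];k=abs(A@x-z)<.0015;A=A[k];z=z[k]
        gx,gy,_=x
        # z drop = tl*dist_left + tr*dist_right ; dist_left=(-(x-.055)+y)/sqrt2+..., slopes
        tl=(gx-gy)/2**.5;tr=(gx+gy)/2**.5
        print(n,len(z),'left %.4f right %.4f rad'%(tl,tr),'pivot z %.4f'%(x@[.055,0,1]))
    print(s['time_s'],s['position'].round(4),s['force'].round(2))
    return s,b,w
E
python3 - <<'E'
from h import *
plate()
import pickle,h
a,b=pickle.load(open('ab.pkl','rb'));h.shot=lambda n:b if n=='scene' else pickle.load(open('w1.pkl','rb'))[1]
h.read_state=lambda:pickle.load(open('w1.pkl','rb'))[0]
print('rest reference');plate()
E
```

```text
scene 760 left 0.0350 right 0.0018 rad pivot z 0.0644
wrist 10226 left 0.0338 right -0.0009 rad pivot z 0.0634
10.625 [0.5373 0.2495 0.0591] [-2.04  1.29  3.94]
rest reference
scene 1306 left 0.0020 right 0.0012 rad pivot z 0.0645
wrist 3413 left 0.0003 right -0.0003 rad pivot z 0.0635
3.65 [0.4541 0.1834 0.1787] [-0.84 -0.75 -0.  ]
```

The plate fit works: left is at 0.034 rad and right at 0. The target is about 0.102 rad, so about 6 mm more of sink.

play_rows([
  [[0, 0, -0.001], [0, 0, 0]],
  [[0, 0, -0.002], [0, 0, 0]],
  [[0, 0, -0.003], [0, 0, 0]],
  [[0, 0, -0.004], [0, 0, 0]],
  [[0, 0, -0.004], [0, 0, 0]],
])

```text
time_s: 11.35
position: [0.5371, 0.2495, 0.055]
tcp_rot: [[-0.17, 0.003, -0.985], [0.985, 0.001, -0.17], [0.001, -1.0, -0.003]]
force: [-3.1, 2.4, 4.8]
opening: 0.008
```

```bash
cat >> h.py <<'E'
def needle(w,T,sg):
    P=cloud(w,T);L=(P[:,:2]-O)@R-[-.015,sg*.07]
    rad=L@[-1,sg]/2**.5;tan=L@[sg,1]/2**.5
    for a in np.arange(.018,.06,.003):
        k=(abs(rad-a)<.0015)&(abs(tan)<.005)&(P[:,2]>.03)&(P[:,2]<.07)
        if k.sum()>3:print(round(a,3),k.sum(),(np.percentile(P[k,2],[10,50,90])*1e3).round(1))
E
python3 - <<'E'
from h import *
s,b,w=plate();needle(w,wristT(w,s),1)
import pickle;pickle.dump((s,b,w),open('l1.pkl','wb'))
f=w['frame'][:,:,::-1];cv2.imwrite('pics/l1.png',cv2.resize(f[150:290,290:440],None,fx=4,fy=4,interpolation=cv2.INTER_CUBIC))
E
```

```text
scene 805 left 0.0776 right -0.0001 rad pivot z 0.0644
wrist 10350 left 0.0746 right -0.0009 rad pivot z 0.0634
11.35 [0.5371 0.2495 0.055 ] [-3.06  2.36  4.81]
0.018 66 [51.4 53.1 54. ]
0.021 79 [52.3 53.4 54.7]
0.024 90 [51.3 53.4 54.5]
0.027 59 [50.9 52.  53.3]
0.03 28 [49.8 50.7 51.7]
0.036 22 [45.8 46.5 47.2]
0.039 43 [46.  47.5 47.9]
0.042 62 [46.4 48.  49.3]
0.045 106 [47.5 49.3 50.3]
0.048 119 [48.9 49.8 50.5]
0.051 131 [48.9 49.8 50.7]
0.054 126 [48.7 49.7 50.6]
0.057 58 [48.4 49.7 50.3]
```

View pics/l1.png

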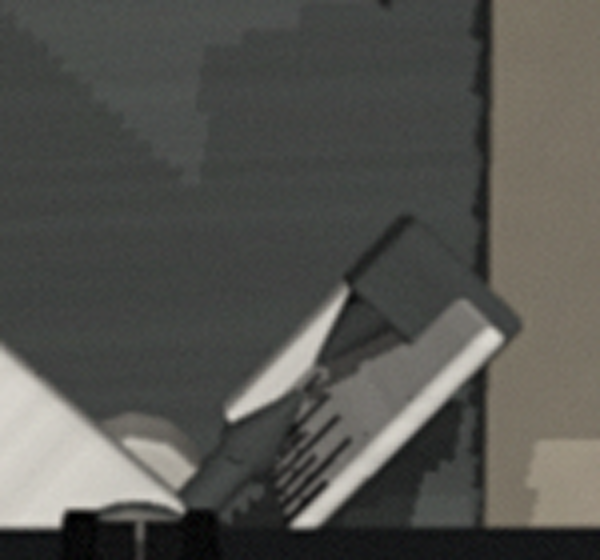

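The needle tip points at the wedge's apex: tip ≈(300,390), apex ≈(315,370) in the crop. The pointer is at about 50.0 mm and the mark at about 46.4 mm, so 2.5 mm more, then hold.

play_rows([
  [[0, 0, -0.001], [0, 0, 0]],
  [[0, 0, -0.002], [0, 0, 0]],
  [[0, 0, -0.0025], [0, 0, 0]],
  [[0, 0, -0.0025], [0, 0, 0]],
  [[0, 0, -0.0025], [0, 0, 0]],
  [[0, 0, -0.0025], [0, 0, 0]],
])

```text
time_s: 12.2
position: [0.5373, 0.2494, 0.0526]
tcp_rot: [[-0.17, 0.003, -0.985], [0.985, 0.001, -0.17], [0.0, -1.0, -0.003]]
force: [-3.3, 2.8, 4.8]
opening: 0.003
```

```bash
python3 - <<'E'
from h import *
s,b,w=plate();needle(w,wristT(w,s),1)
E
```

```text
scene 817 left 0.1005 right 0.0003 rad pivot z 0.0643
wrist 10533 left 0.1000 right -0.0001 rad pivot z 0.0636
12.2 [0.5373 0.2494 0.0526] [-3.31  2.76  4.8 ]
0.018 70 [48.6 50.2 51. ]
0.021 84 [49.2 50.6 51.9]
0.024 87 [48.2 50.1 51.4]
0.027 55 [47.5 48.6 50. ]
0.03 23 [46.7 47.3 48.4]
0.036 22 [45.8 47.2 47.8]
0.039 42 [46.5 47.5 48.6]
0.042 66 [46.8 48.  49.3]
0.045 104 [48.  49.5 50.5]
0.048 129 [49.  49.9 50.8]
0.051 128 [48.8 49.9 50.5]
0.054 127 [48.7 49.8 50.6]
0.057 61 [48.4 49.8 50.5]
```

Tip is about 46.9 mm against the mark at about 46.4. That's level, so hold, then lift off smoothly.

play_rows([
  [[0, 0, 0], [0, 0, 0]],
  [[0, 0, 0], [0, 0, 0]],
  [[0, 0, 0], [0, 0, 0]],
  [[0, 0, 0], [0, 0, 0]],
  [[0, 0, 0], [0, 0, 0]],
  [[0, 0, 0], [0, 0, 0]],
  [[0, 0, 0], [0, 0, 0]],
  [[0, 0, 0], [0, 0, 0]],
])

```text
time_s: 13.3
position: [0.5373, 0.2494, 0.0526]
tcp_rot: [[-0.17, 0.003, -0.985], [0.985, 0.001, -0.17], [0.0, -1.0, -0.003]]
force: [-3.7, 2.0, 5.8]
opening: 0.001
```

play_rows([
  [[0, 0, 0.003], [0, 0, 0]],
  [[0, 0, 0.006], [0, 0, 0]],
  [[0, 0, 0.009], [0, 0, 0]],
  [[0, 0, 0.015], [0, 0, 0]],
  [[0, 0, 0.03], [0, 0, 0]],
  [[0, 0, 0.035], [0, 0, 0]],
  [[0, 0, 0.035], [0, 0, 0]],
  [[0, 0, 0.035], [0, 0, 0]],
])

```text
time_s: 14.3
position: [0.5373, 0.2493, 0.0875]
tcp_rot: [[-0.17, 0.003, -0.985], [0.985, 0.001, -0.17], [0.0, -1.0, -0.003]]
force: [-0.3, 0.0, -0.4]
opening: 0.006
```

```bash
python3 - <<'E'
from h import *
s,b,w=plate();needle(w,wristT(w,s),-1)
for n,c,T in(('scene',b,b['cam_to_world']),('wrist',w,wristT(w,s))):
  P=cloud(c,T)
  for p in([.5385,.249],[.5685,.1117]):
    q=P[(np.hypot(*(P[:,:2]-p).T)<.02)&(P[:,2]>.0695)&(P[:,2]<.0755)]
    if len(q):print(n,cv2.minEnclosingCircle((q[:,:2]*1e3).astype(np.float32)),q.mean(0))
E
```

```text
scene 826 left 0.0004 right 0.0011 rad pivot z 0.0644
wrist 8018 left 0.0003 right -0.0013 rad pivot z 0.0636
14.3 [0.5373 0.2493 0.0875] [-0.29  0.01 -0.42]
0.018 56 [59.7 62.  63.1]
0.021 76 [59.6 62.5 64. ]
0.024 55 [59.7 62.3 63.7]
0.027 33 [59.2 61.4 62.8]
0.03 15 [59.6 60.8 61.4]
0.036 24 [46.7 47.8 48.6]
0.039 40 [46.1 48.1 49.1]
0.042 58 [46.6 48.8 50.3]
0.045 108 [46.  49.9 51.5]
0.048 99 [45.5 50.2 51.5]
0.051 100 [45.8 50.4 51.2]
0.054 103 [45.2 50.3 51.3]
0.057 12 [46.  50.1 50.7]
scene ((538.0115356445312, 251.431396484375), 11.471090316772461) [0.53812891 0.25169495 0.07212386]
scene ((569.8726806640625, 115.7918701171875), 11.9490966796875) [0.56847992 0.11537359 0.0720988 ]
wrist ((534.88671875, 248.06072998046875), 9.985395431518555) [0.53234435 0.24791955 0.07144   ]
wrist ((568.7081298828125, 112.74292755126953), 11.4697265625) [0.56776721 0.11313255 0.0715741 ]
```

Left is back at rest. The right mark is about 46.9 mm, giving a target of about 0.099 rad. Moving over to the right pad at (0.5683, 0.113).

play_rows([
  [[0.005, -0.02, 0.005], [0, 0, 0]],
  [[0.013, -0.06, 0.005], [0, 0, 0]],
  [[0.022, -0.1, 0.005], [0, 0, 0]],
  [[0.029, -0.13, 0.005], [0, 0, 0]],
  [[0.031, -0.1365, 0.0], [0, 0, 0]],
  [[0.031, -0.1365, -0.01], [0, 0, 0]],
  [[0.031, -0.1365, -0.019], [0, 0, 0]],
  [[0.031, -0.1365, -0.019], [0, 0, 0]],
  [[0.031, -0.1365, -0.019], [0, 0, 0]],
])

```text
time_s: 15.52
position: [0.5683, 0.1137, 0.0684]
tcp_rot: [[-0.172, 0.003, -0.985], [0.985, 0.001, -0.172], [0.0, -1.0, -0.003]]
force: [-0.5, 0.1, -0.0]
opening: 0.007
```

```bash
python3 - <<'E'
from h import *
s,b,w=plate();Q=cloud(w,w['hand_eye']);P=cloud(w,wristT(w,s))
q=Q[(np.hypot(*(P[:,:2]-[.5683,.1125]).T)<.016)&(P[:,2]>.0695)&(P[:,2]<.0745)]
print('pad in tool',q.min(0),q.max(0))
E
```

```text
scene 1309 left -0.0009 right 0.0021 rad pivot z 0.0644
wrist 10437 left -0.0004 right -0.0005 rad pivot z 0.0632
15.525 [0.5683 0.1137 0.0684] [-0.5   0.13 -0.  ]
pad in tool [-0.00619789 -0.004401    0.00780193] [ 0.00522574 -0.00114531  0.01138697]
```

Well centred on the pad. Now descend to about 0.07 rad first.

play_rows([
  [[0, 0, -0.002], [0, 0, 0]],
  [[0, 0, -0.004], [0, 0, 0]],
  [[0, 0, -0.0055], [0, 0, 0]],
  [[0, 0, -0.007], [0, 0, 0]],
  [[0, 0, -0.0085], [0, 0, 0]],
  [[0, 0, -0.01], [0, 0, 0]],
  [[0, 0, -0.0115], [0, 0, 0]],
  [[0, 0, -0.0125], [0, 0, 0]],
  [[0, 0, -0.0125], [0, 0, 0]],
  [[0, 0, -0.0125], [0, 0, 0]],
])

```text
time_s: 16.88
position: [0.5684, 0.1127, 0.0561]
tcp_rot: [[-0.17, 0.003, -0.985], [0.985, 0.001, -0.17], [0.0, -1.0, -0.003]]
force: [-2.8, -4.1, 4.2]
opening: 0.005
```

```bash
python3 - <<'E'
from h import *
s,b,w=plate();needle(w,wristT(w,s),-1)
E
```

```text
scene 1242 left 0.0008 right 0.0657 rad pivot z 0.0643
wrist 11648 left -0.0004 right 0.0637 rad pivot z 0.0634
16.875 [0.5684 0.1127 0.0561] [-2.84 -4.08  4.22]
0.018 73 [52.9 54.3 55.3]
0.021 84 [53.3 54.8 56.1]
0.024 84 [52.9 54.4 55.6]
0.027 57 [51.6 53.1 54.2]
0.03 24 [51.2 52.3 53.2]
0.036 21 [46.4 47.2 48.4]
0.039 45 [47.  48.  48.9]
0.042 69 [47.4 49.  49.8]
0.045 109 [47.9 50.1 50.9]
0.048 125 [47.4 50.4 51.1]
0.051 128 [48.2 50.4 51.4]
0.054 129 [47.3 50.4 51.2]
0.057 42 [48.7 50.2 51.1]
```

play_rows([
  [[0, 0, -0.001], [0, 0, 0]],
  [[0, 0, -0.002], [0, 0, 0]],
  [[0, 0, -0.003], [0, 0, 0]],
  [[0, 0, -0.003], [0, 0, 0]],
  [[0, 0, -0.003], [0, 0, 0]],
  [[0, 0, -0.003], [0, 0, 0]],
])

```text
time_s: 17.73
position: [0.5685, 0.1129, 0.0531]
tcp_rot: [[-0.17, 0.003, -0.985], [0.985, 0.001, -0.17], [0.0, -1.0, -0.003]]
force: [-2.4, -3.6, 5.5]
opening: 0.003
```

```bash
python3 - <<'E'
from h import *
s,b,w=plate();needle(w,wristT(w,s),-1)
E
```

```text
scene 1235 left 0.0006 right 0.0980 rad pivot z 0.0643
wrist 11827 left -0.0007 right 0.0946 rad pivot z 0.0634
17.725 [0.5685 0.1129 0.0531] [-2.38 -3.6   5.47]
0.018 68 [49.3 50.8 51.7]
0.021 87 [49.5 51.  52.3]
0.024 83 [49.1 50.7 51.6]
0.027 52 [48.2 49.1 50.5]
0.03 21 [46.9 48.2 48.9]
0.036 23 [46.5 47.3 48.2]
0.039 46 [46.9 48.3 48.9]
0.042 70 [47.5 48.9 50. ]
0.045 115 [47.7 50.  51.1]
0.048 132 [48.  50.3 51.2]
0.051 131 [47.6 50.3 51.3]
0.054 131 [48.  50.4 51.4]
0.057 44 [47.9 50.3 50.7]
```

Tip is about 47.3 mm against the mark at about 46.9. Level: hold 1 s, then release and retreat.

play_rows([
  [[0, 0, 0], [0, 0, 0]],
  [[0, 0, 0], [0, 0, 0]],
  [[0, 0, 0], [0, 0, 0]],
  [[0, 0, 0], [0, 0, 0]],
  [[0, 0, 0], [0, 0, 0]],
  [[0, 0, 0], [0, 0, 0]],
  [[0, 0, 0], [0, 0, 0]],
  [[0, 0, 0], [0, 0, 0]],
])

```text
time_s: 18.82
position: [0.5685, 0.1129, 0.0532]
tcp_rot: [[-0.17, 0.003, -0.985], [0.985, 0.001, -0.17], [0.0, -1.0, -0.003]]
force: [-2.1, -3.0, 4.9]
opening: 0.008
```

play_rows([
  [[0, 0, 0.003], [0, 0, 0]],
  [[0, 0, 0.006], [0, 0, 0]],
  [[0, 0, 0.009], [0, 0, 0]],
  [[0, 0, 0.015], [0, 0, 0]],
  [[0, 0, 0.03], [0, 0, 0]],
  [[0, 0, 0.06], [0, 0, 0]],
  [[0, 0, 0.09], [0, 0, 0]],
  [[0, 0, 0.1], [0, 0, 0]],
  [[0, 0, 0.1], [0, 0, 0]],
  [[0, 0, 0.1], [0, 0, 0]],
])

```text
time_s: 20.08
position: [0.5676, 0.1129, 0.1521]
tcp_rot: [[-0.17, 0.001, -0.985], [0.985, 0.001, -0.17], [0.001, -1.0, -0.001]]
force: [-0.7, -0.2, -0.1]
opening: 0.007
```

```bash
python3 - <<'E'
from h import *
import pickle
s,b,w=plate()
a0,b0=pickle.load(open('ab.pkl','rb'));P=[cloud(c,c['cam_to_world']) for c in(b0,b)]
for p in([.5385,.249],[.5685,.1137]):
  for Q in P:
    q=Q[(np.hypot(*(Q[:,:2]-p).T)<.02)&(Q[:,2]>.0695)&(Q[:,2]<.0755)];print(q.mean(0).round(4))
g=[cv2.cvtColor(c['frame'],cv2.COLOR_RGB2GRAY)[225:385,300:430].astype(np.float32) for c in(b0,b)]
print(cv2.phaseCorrelate(*g))
E
```

```text
scene 1301 left 0.0013 right 0.0010 rad pivot z 0.0645
wrist 5860 left -0.0010 right -0.0006 rad pivot z 0.0636
20.075 [0.5676 0.1129 0.1521] [-0.73 -0.17 -0.11]
[0.5383 0.2517 0.0722]
[0.5382 0.2516 0.0721]
[0.5685 0.1152 0.0721]
[0.5687 0.1148 0.0721]
((0.4702699446973071, -0.055092607258387716), 0.8249788845026934)
```

Both corners are back at rest, the pads have moved under 0.5 mm, and the arm is clear. Handing in.

```bash
python3 -c "
from rig import *
print(hand_in())"
```

```text
the job is handed in; nothing more can be done
None
```

I pressed the left corner first, then the right, each down to its mark, held it for over a second and let it spring back. I handed the job in at about 20 s, with no verdict reported.

| Corner | Tilt when held | Pointer height (est.) | Mark height (est.) | Force reading at the wrist | Other corner |
|---|---|---|---|---|---|
| Left | about 0.100 rad | about 46.9 mm | about 46.4 mm | up to about 7 N | about 0 rad |
| Right | about 0.096 rad | about 47.3 mm | about 46.9 mm | up to about 7 N | about 0 rad |

- **Last checks:** both corners read within 0.002 rad of rest. The pads were within about 0.5 mm of where they started, the arm was 100 mm clear and the wrist force was near zero. The two marks showed no shift in the views taken while pressing. I did not measure the bystanders again at the end; the arm only worked above the mount.
- **Disagreement:** the fingertips are stated to be 25 mm ahead of the TCP, but both cameras showed the closed tips ending about 8 mm behind it. I found contact by force instead, and it came at TCP z of about 0.062 m, which fits the cameras to about 1.5 mm.
- **Estimate behind the marks:** I took each mark as the index's measured top minus 4 mm (half its 8 mm height). The tip of the wedge in the depth images agreed with this to about 1 mm.

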